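# Pull the service fuse carrier of a battery disconnect unit

## Robot

A 6-joint arm with a two-finger parallel gripper is mounted at the origin on the work surface. World frame = base frame: x ahead of the robot, y to its left, z up, the work surface at z = 0. Lengths are in mm, angles in rad, forces in N, time in s.
With the tool pointing down it reaches from about 350 to 725 mm from the base axis. Payload 6 kg.
Tool frame: the origin (TCP) lies where the fingers leave the gripper's body, on its centre line; the fingertips stand 73 mm ahead of it and the grasp point (between the pads) lies bot.grip_depth ahead of it (bot.grip_depth is the distance from the TCP to the grasp point, in mm); z points along the fingers, y is the line along which they close (so a half turn about z gives the same grasp; the last joint's range is limited). The gripper opens to 85 mm and grips with 20 to 120 N. Pads are 22 mm wide; open, the fingers measure 114 mm over their backs; the gripper's body (76 mm by 85 mm) begins 54 mm behind the grasp point. The pads swing forward as they close: fully open they stand 13 mm farther back than shut.
Start: joints at [-0.807, 0.04, 0.085, 0, -1.615, -0.334], TCP at [250.024, -545.408, 303.861] pointing down, gripper open.
Joint ranges: [-2.56, 2.56], [-1.29, 2.01], [-1.08, 1.49], [-3.29, 1.98], [-2.81, -0.18], [-2.99, 2.99]. Speed limits (rad/s): [2.57, 2.57, 3.01, 3.14, 3.14, 3.14].

## Interface

Orientations are given as a 3x3 rotation matrix whose columns are the frame's x, y, z axes.
In Python, from plant import bot, optics, job_done gives the robot as it stands.
- The arm moves only by the tool step_arm, never from a script. Its argument "steps" is a list of rows, each a list of 7 numbers: the opening, from 0 (shut) to 1 (fully open), then the shift along the tool's x, y, z in units of 40 mm (1.0 is 40 mm), then the turn, a rotation vector about the tool's x, y, z in units of 5 degrees (1.0 is 5 degrees). A call has 1 to 10 rows; each row shifts and turns the commanded pose from where the row before left it, along the tool's axes as they then stand; what a row does not reach is not made up. A row lasts 1/10 s, in which the tool goes at most 50 mm and 8.59 degrees, less where a joint would pass 70% of its speed; a pose out of reach is approached as far as the arm can. A call is refused whole if a number of a shift passes 1 or a number of a turn 1, either way. A call with a gripper value outside its range is refused whole. The fingers move at their own pace and stop on an object; the grip force is fixed at half the most. Time passes only in rows, so rows that do not move let the fingers close. It gives the time, the measured TCP pose, the force, the opening and the grip force at its end, in the units of the state.
- bot.state(): the state, without advancing time (a new reading comes with each control period).
- optics.capture(name): name is "side" or "top" or "wrist"; returns the picture (420x560x3 uint8, red, green, blue); there is no depth.
- optics.camera_info(name): a dict with "fx", "fy", "cx", "cy" (pixels), "rvec" (rotation vector, rad) and "tvec" (3), from world to camera coordinates, as OpenCV has them. Camera axes: x right, y down, z forward; pixel columns grow to the right and rows downward; lengths in mm; the calibration is good to about 2 mm. A picture is of the moment at which its call begins: read the wrist's pose just before it. camera_info takes no time and is no camera call; for the wrist camera it gives the pose at the moment of the call.
- job_done(): hands the job in; it is judged then, once.
The state is a dict: "time_s": time; "joint_positions": joint angles; "qvel": joint speeds; "tau": joint torques, N m; "tcp_pos": TCP position; "orientation": TCP orientation; "force": force on the tool from outside, world axes, zero at the start; "wrist_torque": the same for the moment, N m; "opening": finger opening in mm; "gripper_force": force on a finger pad.
Only numpy, scipy, OpenCV 4.12 (cv2) and the standard library are available. Lean on these libraries where they do the work, as an engineer would, in place of code of your own. Each camera call takes 0.05 s, during which the arm holds its last target. There are 200 camera calls.

## Task

Make the battery disconnect unit safe: slide its red lock fully clear of the orange fuse carrier, then press the carrier in against its spring, twist it anticlockwise to release the bayonet, and draw it straight out of its port. Set the carrier down gently in the yellow tray, standing upright on its fuse end, let go, and leave the other things on the bench and in the tray undisturbed.

Things in the scene. Friction and masses are not known exactly. Their poses are not given: they have to be found in the camera images.
- unit: Fixed grey battery disconnect unit, 270 mm deep (x), 230 wide (y), 137 high. Origin on the bench, 150 mm behind its front edge, mid width; x horizontal from the sloped service face to the back, z up; it turns about z only; the face looks to the robot's right. It rises at 35 degrees from the 30 mm high front edge: its outward normal is (-0.574, 0, 0.819), up-slope is (0.819, 0, 0.574) in unit axes.
- port (a point): Centre of the carrier's round port on the sloped face, at (-50, 0, 100) mm from the unit's origin (this point's own axes are the unit's, not tilted). PORT FRAME, used below: origin here, x up-slope, y the unit's y, z along the outward normal. A black collar 76 mm across stands to z = 22 mm round the port; inside is a sprung contact under the carrier.
- lock (a joint): Red lock slide, m: 0 to 0.002 at the start (its tongue stands between two teeth on the rim of the carrier's cap, so the carrier cannot turn), 0.018 at its stop. Grows as the slide moves straight down the slope (port -x), away from the carrier; clear of the teeth from 0.014. Friction about 5 N; it stays where it is left.
- lock_tab (a point): In the upright red tab of the lock: port frame (-93, 0, 34) mm when the joint is 0, moving with it. The tab is 10 mm thick along the slope, 26 mm wide (y), from z = 11 to 43 mm. Between tab and tongue 32 mm are free along the slope, above the slide's plate (z = 11 mm); the tongue reaches z = 43 mm. Side rails are 10 mm high.
- carrier: Loose fuse carrier, about 0.3 kg, 103 mm tall. Origin: centre of its flat steel foot, 40 mm across; own z runs up its axis. Fuse and sleeve 40 mm in diameter up to z = 67 mm, orange cap 80 mm across at z = 67 to 75, orange wing grip at z = 75 to 103, 14 mm thick (own x), 66 long (own y). At the start own z is port z, own x is up-slope (wing level across the slope), origin at port z = -34 mm.
- cap (a point): On the carrier's axis at the top of its cap, 75 mm above the foot. Bayonet release: press in (port -z) 7.5 to 10 mm against the spring, 8 to 10 N (bottoms at 11 mm); keep pressing and turn anticlockwise seen from outside (positive about port z). Unpressed, it is blocked after a few degrees. From 66 degrees its lugs stand in slots and it can be drawn out along port z; best 72, firm stop about 75.
- grip (a point): On the carrier's axis in the wing grip, 10 mm below the wing's top, 93 mm above the foot (port frame z = 59 mm when locked). The carrier has about 2 mm of sideways play in the port and is free of the collar after 60 mm of outward travel. Two bayonet lugs at 44 to 51 mm above the foot reach 30 mm out along own +y and -y; two rim teeth at own -x reach 52 mm out.
- tray: Fixed yellow open tray, 200 (x) by 150 (y) by 40 mm high, walls and floor 4 mm thick. Origin: centre of its underside. It stands left or right of the unit. Free room for the carrier: tray x from -55 to +20 mm, y within 30 mm of the middle.
- link: Orange and copper busbar link, 24 x 104 x 12 mm, 0.12 kg, lying along the tray's y at tray x = about +72 mm. Origin: centre of its underside. Bystander.
- bolt_bin: Fixed blue bin with three compartments of bolts, 200 x 150 x 40 mm, on the other side of the unit from the tray. Origin: centre of its underside. Not used.
- socket: Loose steel hex socket, 26 mm across, 30 mm tall, standing on the unit's flat top. Origin: centre of its underside. Bystander.
- screwdriver: Loose orange-handled screwdriver, 200 mm, lying on the bench near the robot, left. Bystander.
- wrench: Loose steel wrench, 170 mm, lying on the bench near the robot, right. Bystander.
- meter: Loose red and black multimeter, 180 x 85 x 38 mm, lying at the right of the bench. Origin: centre of its underside. Bystander.
- tape: Loose roll of orange tape, 100 mm across, 19 mm high, behind on the left. Origin: centre of its underside. Bystander.
- spare_fuse: Loose spare fuse, white ceramic with steel ends, 39 mm across, 70 mm tall, standing on the bench behind on the right. Origin: centre of its underside. Bystander.
There are look-alikes about, which are no part of the job. There is more than one size of the tray; the one meant has the size given above.

How it is judged (in metres and radians):
On the way, in this order (a step that is already met when the one before it is completed fails the run):
1. the red lock is slid clear while the carrier is still locked in its port (value of joint lock above 0.014 m and angle between the y axis of carrier and the y axis of unit, either way round below 0.2 rad and distance of carrier from where it was at the start of the episode below 0.012 m), for 0.1 s.
2. the carrier is turned to the release position while still in its port (angle between the y axis of carrier and the y axis of unit, either way round above 1.08 rad and distance of carrier from where it was at the start of the episode below 0.03 m), for 0.1 s.
3. the carrier is drawn out of its port (distance of carrier from where it was at the start of the episode above 0.065 m), for 0.1 s.
At the end, for the whole second after the job is handed in: The carrier stands upright (within 7 degrees) on its fuse end on the floor of the yellow tray, released and at rest, and the red lock is still slid clear (14 mm or more) (x of carrier in the frame of tray between -0.08 and 0.05 m and y of carrier in the frame of tray between -0.055 and 0.055 m and z of carrier in the frame of tray below 0.012 m and angle between carrier's own z axis and vertical below 0.12 rad and linear speed of carrier below 0.02 m/s and value of joint lock above 0.014 m); the robot touches nothing.
It fails at once if the carrier is dropped or thrust into the tray (faster than 0.5 m/s while its foot is within 50 mm of the tray's underside) (linear speed of carrier above 0.5 m/s and z of carrier in the frame of tray below 0.05 m and horizontal distance between carrier and tray below 0.12 m).
It fails at once if the link in the tray, the socket, a tool, the meter, the tape or the spare fuse is moved by more than 25 mm (distance of any of link, socket, screwdriver, wrench, meter, tape, spare_fuse from where it was at the start of the episode above 0.025 m).
It also fails if it takes over 59 s, if anything falls off the work surface, if the arm or the gripper's body presses on something with over 40 N, if the wrist force passes 120 N, or if a joint passes its speed limit or range.

## Working session

There is one attempt and no reset: what is moved stays moved. The work goes in short steps, Python scripts to look and compute and a tool call to move; the robot and the scene stay as the last step left them, time stands still between calls to the robot, and variables do not carry over. Pictures are saved under pics/ and viewed, at most 11 in all, crops included, and the job is handed in when it is done.

Besides the shell and the picture viewer there is one more tool, called after "Call:" in YAML: its name, and indented under it one key for each argument. step_arm: Moves the arm, as the interface text tells. Its arguments: {"type":"object","properties":{"steps":{"type":"array"}},"required":["steps"]}

```bash
mkdir -p pics; ls
python3 - <<'E'
from plant import bot, optics
import cv2
for n in("top","side"):
    cv2.imwrite(f"pics/{n}0.png",optics.capture(n)[:,:,::-1]); print(n,optics.camera_info(n))
print(bot.grip_depth,bot.state())
E
```

```text
pics
top {'fx': 507.67959242410524, 'fy': 507.67959242410524, 'cx': 278.37018436559083, 'cy': 209.11650098921587, 'rvec': array([ 2.14810022, -2.20090943,  0.0725091 ]), 'tvec': array([ -49.6477191 ,  492.37983099, 1417.99386059])}
side {'fx': 538.5709216324543, 'fy': 538.5709216324543, 'cx': 283.73497891850013, 'cy': 224.84041659916375, 'rvec': array([ 0.25370753, -2.87832147,  1.11576364]), 'tvec': array([ 464.21858055,  176.66642117, 1710.55174409])}
53.900000000000006 {'time_s': 0.1, 'joint_positions': array([-8.07282735e-01,  4.07612166e-02,  8.39362248e-02, -4.11891426e-04,
       -1.61548279e+00, -3.33730174e-01]), 'qvel': array([-0.00013609, -0.00138239,  0.00170821,  0.00020242,  0.0002646 ,
       -0.00155058]), 'tau': array([-5.75168946e-03, -3.69345260e+01,  3.48279870e+01,  6.95188299e+00,
       -4.60638621e-03,  5.11005958e-07]), 'tcp_pos': array([ 250.02956027, -545.23629188,  302.98661284]), 'orientation': array([[-9.09048438e-01, -4.16689786e-01, -7.47863311e-04],
       [-4.16690444e-01,  9.09047402e-01,  1.37642007e-03],
       [ 1.06303014e-04,  1.56286001e-03, -9.99998773e-01]]), 'force': array([-0.3620875 , -0.05381137,  0.08367881]), 'wrist_torque': array([ 0.02056322, -0.035233  , -0.06086184]), 'gripper_force': 0.0, 'opening': 85.60170797489589}
```

View pics/top0.png

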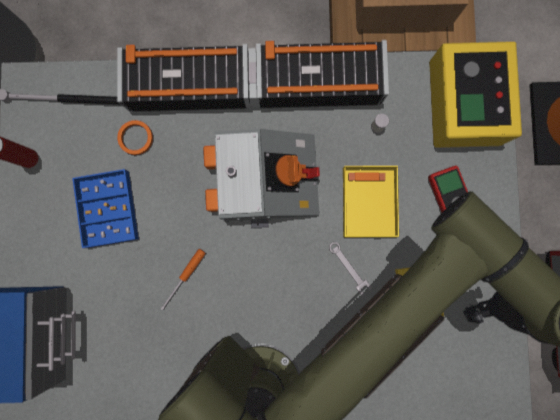

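View pics/side0.png

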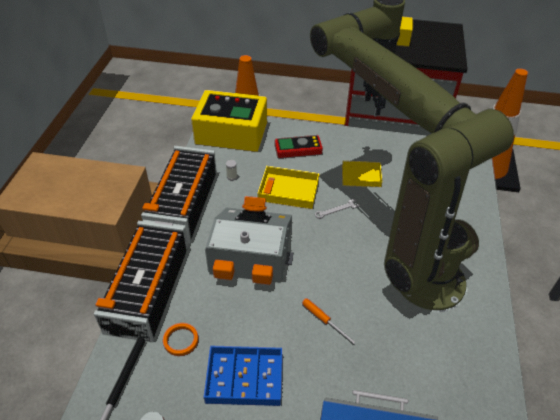

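Top view: the unit is at (267,173), with orange carrier wing at (290,170) and red lock at (311,173). Tray candidates are the large yellow tray with the link at (371,202) and a smaller yellow one under the arm at top (405,270) / side (362,173). The yellow tester box at (478,90) and the blue bin at (104,208) aren't trays. Other oranges: unit's rear terminals (210,157/200), the tape (135,137) and the screwdriver (193,262). Other reds: the meter (450,185). I choose the tray at (371,202), since it holds the link and is the bigger one.

```bash
cat > h.py <<'E'
import numpy as np, cv2
from scipy.optimize import least_squares
from scipy.spatial.transform import Rotation as R
from plant import bot, optics
def cam(n):
    c=optics.camera_info(n); K=np.array([[c['fx'],0,c['cx']],[0,c['fy'],c['cy']],[0,0,1]]); return K,np.array(c['rvec'],float),np.array(c['tvec'],float)
def proj(C,P): return cv2.projectPoints(np.float64(P).reshape(-1,3),C[1],C[2],C[0],None)[0].reshape(-1,2)
def onz(C,uv,z):
    Rm=cv2.Rodrigues(C[1])[0]; o=-Rm.T@C[2]; d=Rm.T@np.linalg.inv(C[0])@np.array([*uv,1.]); return o+d*(z-o[2])/d[2]
def tri(Cs,uvs):
    return least_squares(lambda p:np.concatenate([proj(C,p)[0]-u for C,u in zip(Cs,uvs)]),[450,0,100]).x
E
python3 - <<'E'
from h import *
T=cam("top")
im=cv2.imread("pics/top0.png"); cv2.imwrite("pics/crop1.png",cv2.resize(im[115:245,190:420],None,fx=3.4,fy=3.4,interpolation=cv2.INTER_CUBIC))
for n,uv,z in [("base",(260,370),0),("tl",(217,135),137),("bl",(218,217),137),("wing",(290,170),160),("tab",(312,173),100)]: print(n,onz(T,uv,z).round(0))
for p in [(343,166),(397,166),(398,237),(344,237)]: print(onz(T,p,40).round(0))
for p in [(319,135),(319,214)]: print(onz(T,p,30).round(0))
W=cam("wrist"); s=bot.state(); Rm=cv2.Rodrigues(W[1])[0]
print("wrist in tool:",s['orientation'].T@(-Rm.T@W[2]-s['tcp_pos']), (s['orientation'].T@Rm.T).round(2),W[0])
E
```

```text
base [42.  1.  0.]
tl [681.  94. 137.]
bl [465.  94. 137.]
wing [580. -96. 160.]
tab [ 580. -155.  100.]
[ 606. -246.   40.]
[ 602. -397.   40.]
[ 404. -391.   40.]
[ 407. -242.   40.]
[ 698. -182.   30.]
[ 474. -175.   30.]
wrist in tool: [ 65.55222267   1.33309854 -69.08045547] [[ 0.   -0.97 -0.26]
 [ 1.    0.   -0.  ]
 [ 0.   -0.26  0.97]] [[330.63692409   0.         277.2819629 ]
 [  0.         330.63692409 208.70635861]
 [  0.           0.           1.        ]]
```

View pics/crop1.png

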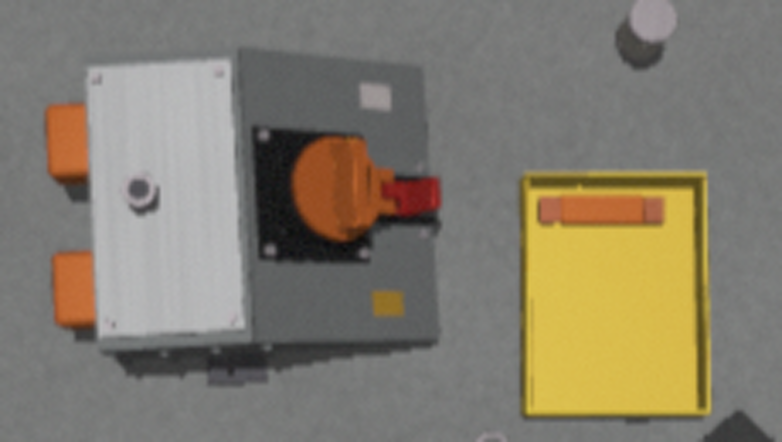

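Crop: the tray with the link measures 200 x 150 (corners at crop (525,172),(707,172),(710,415),(525,415)), so it's the right size. The unit's face looks toward world -y, the orange wing is at crop (346,188), the red tab at (415,196). I'll move the wrist camera in front of the port next.

```bash
cat >> h.py <<'E'
def axes(yaw):  # unit ux at world +y rotated by yaw
    U=R.from_euler('z',90+yaw,degrees=True).as_matrix()
    P=U@np.array([[.819152,0,-.573576],[0,1,0],[.573576,0,.819152]])
    return U,P
def goal(P): return np.column_stack([P[:,1],P[:,0],-P[:,2]])  # tool x=port y, y=upslope, z=in
def todo(p,G=None):
    s=bot.state(); O=s['orientation']
    print("t",s['time_s'],"tcp",s['tcp_pos'].round(1),"F",s['force'].round(1),"open",round(s['opening'],1))
    print("shift u",(O.T@(np.array(p)-s['tcp_pos'])/40).round(3))
    if G is not None:
        print("turn u",(R.from_matrix(O.T@G).as_rotvec(degrees=True)/5).round(3)," shift after turn",(G.T@(np.array(p)-s['tcp_pos'])/40).round(3))
E
python3 -c "
from h import *
U,P=axes(-1.8); print(P.round(3)); todo([588,-210,290],goal(P))"
```

```text
[[ 0.026 -1.    -0.018]
 [ 0.819  0.031 -0.573]
 [ 0.574  0.     0.819]]
t 0.1 tcp [ 250.  -545.2  303. ] F [-0.4 -0.1  0.1] open 85.6
shift u [-11.173   4.097   0.33 ]
turn u [-6.857 -1.619  5.117]  shift after turn [-8.182  6.893  5.223]
```

Call:
step_arm:
  steps:
    - [1,-0.8,0.29,0.02,0,0,0]
    - [1,-0.8,0.29,0.02,0,0,0]
    - [1,-0.8,0.29,0.02,0,0,0]
    - [1,-0.8,0.29,0.02,0,0,0]
    - [1,-0.8,0.29,0.02,0,0,0]
    - [1,-0.8,0.29,0.02,0,0,0]
    - [1,-0.8,0.29,0.02,0,0,0]
    - [1,-0.8,0.29,0.02,0,0,0]
    - [1,-0.8,0.29,0.02,0,0,0]
    - [1,-0.8,0.29,0.02,0,0,0]

```text
time_s: 1.1
tcp_pos: [493.4, -305.4, 295.4]
orientation: [[-0.909, -0.417, -0.001], [-0.417, 0.909, 0.0], [0.0, 0.001, -1.0]]
force: [-0.8, -1.4, 0.0]
opening: 85.2
gripper_force: 0.0
```

Call:
step_arm:
  steps:
    - [1,-0.8,0.29,0.02,0,0,0]
    - [1,-0.8,0.29,0.02,0,0,0]
    - [1,0,0,0,-0.86,-0.2,0.64]
    - [1,0,0,0,-0.86,-0.2,0.64]
    - [1,0,0,0,-0.86,-0.2,0.64]
    - [1,0,0,0,-0.86,-0.2,0.64]
    - [1,0,0,0,-0.86,-0.2,0.64]
    - [1,0,0,0,-0.86,-0.2,0.64]
    - [1,0,0,0,-0.86,-0.2,0.64]
    - [1,0,0,0,-0.86,-0.2,0.64]

```text
time_s: 2.1
tcp_pos: [541.2, -258.9, 293.8]
orientation: [[-0.999, 0.029, 0.017], [0.033, 0.816, 0.576], [0.003, 0.577, -0.817]]
force: [0.2, -0.9, 0.2]
opening: 85.2
gripper_force: 0.0
```

```bash
python3 -c "
from h import *
U,P=axes(-1.8); todo([588,-210,290],goal(P)); print(bot.state()['joint_positions'].round(2))
W=cam('wrist'); np.savez('w1.npz',K=W[0],r=W[1],t=W[2]); im=optics.capture('wrist')[:,:,::-1]; cv2.imwrite('pics/w1.png',im)
cv2.imwrite('pics/w1b.png',cv2.resize(im,(784,588),interpolation=cv2.INTER_CUBIC))"
```

```text
t 2.1 tcp [ 541.2 -258.9  293.8] F [ 0.2 -0.9  0.2] open 85.2
shift u [-1.129  0.977  0.801]
turn u [ 0.043 -0.016 -0.035]  shift after turn [-1.131  0.977  0.799]
[-0.42  0.25  0.4  -0.6  -1.92 -1.34]
```

View pics/w1b.png

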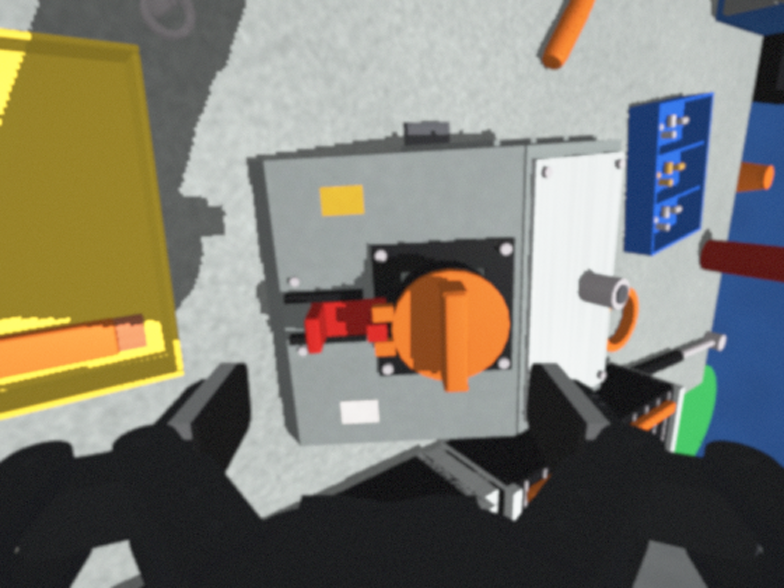

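Wrist view (784 px): the face runs from corners (262,158)/(300,443) to the top edge (527,148)/(522,434). The wing's top end faces are at (455,288) and (457,388), cap centre near (450,325), the red tab at (315,327), the tongue between the teeth at (380,330). I'll take a second view from a shifted place.

Call:
step_arm:
  steps:
    - [1,-0.4,0.3,0.2,0,0,0]
    - [1,-0.4,0.3,0.2,0,0,0]
    - [1,-0.4,0.3,0.2,0,0,0]
    - [1,0,0,0,0,0,0]

```text
time_s: 2.55
tcp_pos: [592.7, -213.6, 294.7]
orientation: [[-1.0, 0.022, 0.014], [0.027, 0.818, 0.574], [0.001, 0.574, -0.819]]
force: [-0.5, -0.3, -0.1]
opening: 85.4
gripper_force: 0.0
```

```bash
python3 -c "
from h import *
U,P=axes(-1.8); todo([588,-210,290],goal(P))
W=cam('wrist'); np.savez('w2.npz',K=W[0],r=W[1],t=W[2]); im=optics.capture('wrist')[:,:,::-1]; cv2.imwrite('pics/w2.png',im)
cv2.imwrite('pics/w2b.png',cv2.resize(im,(784,588),interpolation=cv2.INTER_CUBIC))"
```

```text
t 2.55 tcp [ 592.7 -213.6  294.7] F [-0.5 -0.3 -0.1] open 85.4
shift u [0.12  0.002 0.147]
turn u [ 0.01  -0.042  0.039]  shift after turn [0.12  0.002 0.146]
```

View pics/w2b.png

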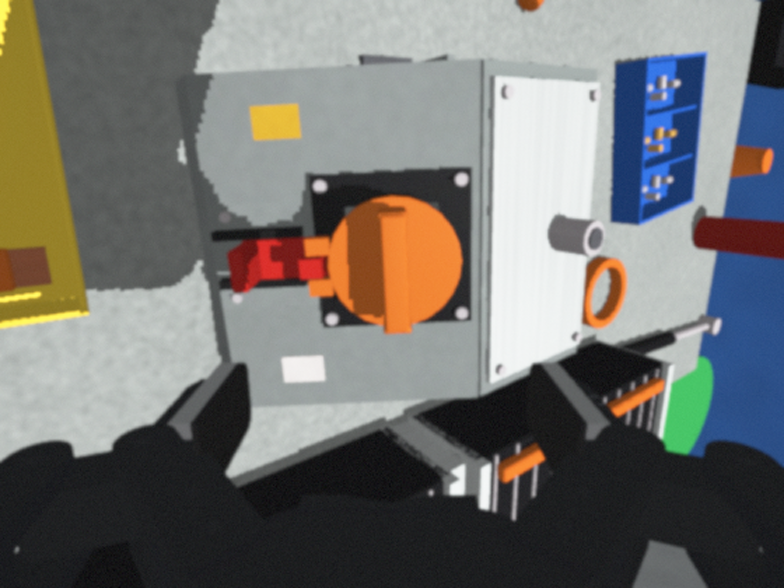

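```bash
python3 -c "
import cv2
a=cv2.imread('pics/w1.png');b=cv2.imread('pics/w2.png')
cv2.imwrite('pics/c1.png',cv2.resize(a[165:285,210:370],None,fx=5,fy=5,interpolation=cv2.INTER_CUBIC))
cv2.imwrite('pics/c2.png',cv2.resize(b[115:240,155:345],None,fx=4.2,fy=4.2,interpolation=cv2.INTER_CUBIC))"
```

```text
(no output)
```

View pics/c1.png

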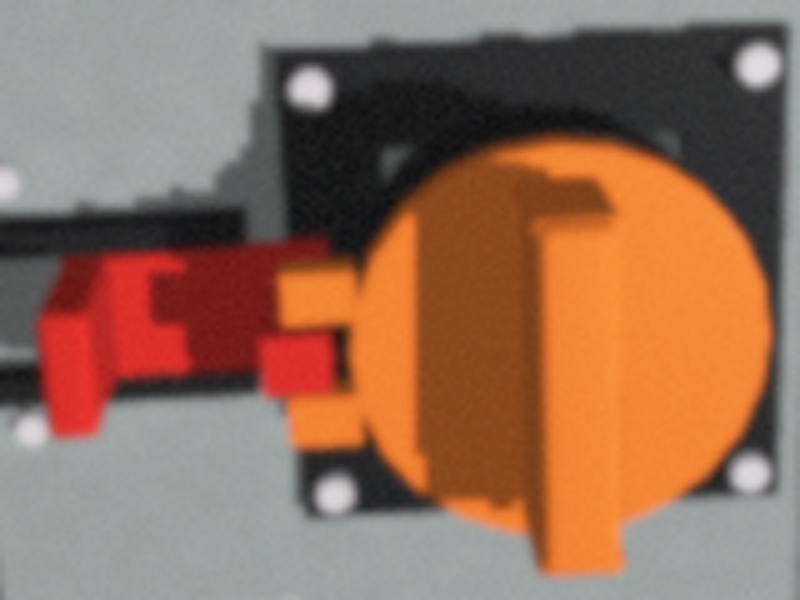

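View pics/c2.png

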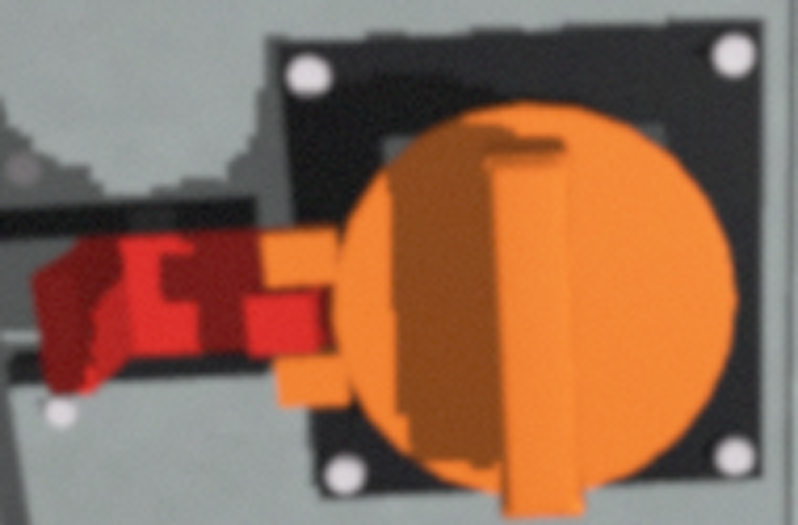

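Crops: the wing top's corners are c1 (540,226),(613,214),(545,573),(622,570) and c2 (492,160),(567,155),(505,517),(583,515). The tab top is c1 (40,320),(88,317),(100,433),(57,437), and the tongue sits between the two teeth at c1 (298,365).

```bash
cat > fit.py <<'E'
from h import *
def L(f): d=np.load(f); return d['K'],d['r'],d['t']
C=[L('w1.npz'),L('w2.npz')]
def n1(a): a=np.array(a,float); return (a+.5)/5-.5+[210,165]
def n2(a): a=np.array(a,float); return (a+.5)/4.2-.5+[155,115]
wing=[[-7,33,69],[7,33,69],[-7,-33,69],[7,-33,69]]
w=[n1([(540,226),(613,214),(545,573),(622,570)]),n2([(492,160),(567,155),(505,517),(583,515)])]
scr=[n1([(310,88),(757,66),(335,494),(750,474)]),n2([(309,75),(733,54),(345,474),(735,457)])]
tab=[[-98,13,43],[-88,13,43],[-88,-13,43],[-98,-13,43]]
tb=[n1([(40,320),(88,317),(100,433),(57,437)]),n2([(33,282),(55,392)])]
rid=[np.array([(527,148),(522,434)])/1.4,np.array([(482,60),(484,397)])/1.4]
def res(v,full=False):
    X,Y,yaw,dz,q,a,b,cx,h=v; U,P=axes(yaw); o=np.array([X,Y,dz]); port=o+U@[-50,0,100]
    pw=lambda p:port+np.array(p,float)@P.T
    r=[]
    for i in (0,1):
        r.append((proj(C[i],pw(wing))-w[i]).ravel())
        s=[[cx-a,b,h],[cx+a,b,h],[cx-a,-b,h],[cx+a,-b,h]]
        r.append((proj(C[i],pw(s))-scr[i]).ravel())
        t=np.array(tab,float)-[q,0,0]; t=t if i==0 else t[[0,3]]
        r.append((proj(C[i],pw(t))-tb[i]).ravel())
        r.append(.4*(proj(C[i],o+np.array([[3,115,137],[3,-115,137]])@U.T)-rid[i]).ravel())
    if full: print([x.round(1).tolist() for x in r]); return port,P
    return np.concatenate(r)
s=least_squares(res,[590,-28,-1.8,0,1,45,45,0,5],loss='soft_l1'); print(s.x.round(2))
port,P=res(s.x,True); np.savez('port.npz',port=port,P=P,q=s.x[4]); print("port",port.round(1),P.round(3))
Pw=[P.T@(tri(C,[w[0][k],w[1][k]])-port) for k in range(4)]; print("wing tri, port frame",np.round(Pw,1))
print("tab tri",[ (P.T@(tri(C,[tb[0][k],tb[1][j]])-port)).round(1) for k,j in((0,0),(3,1))])
print("tab target"); todo(port+P@[-93-s.x[4],0,34+53.9+60],goal(P))
E
python3 fit.py
```

```text
[ 5.8295e+02 -1.9140e+01  1.9800e+00 -3.3700e+00  3.0000e-02  4.5110e+01
  4.5300e+01 -2.6000e-01  8.9200e+00]
[[-0.8, -0.1, 1.2, 1.4, -0.3, 0.0, -0.2, -0.2], [-0.1, 0.1, 0.0, -0.5, -0.0, 0.1, -0.1, -0.3], [-0.3, -1.6, 0.7, -1.6, 1.0, 0.5, -0.8, 0.2], [1.7, -0.9, 0.2, -0.5], [-1.1, 0.8, 0.2, 1.1, 0.5, -0.1, -0.4, -0.5], [0.0, 0.3, 0.1, 0.2, 0.2, 0.3, -0.0, 0.0], [0.1, -2.6, -0.5, 1.2], [2.5, -0.4, 0.6, -0.8]]
port [584.7 -69.1  96.6] [[-0.028 -0.999  0.02 ]
 [ 0.819 -0.034 -0.573]
 [ 0.574  0.     0.819]]
wing tri, port frame [[ -6.3  33.7  70.9]
 [  6.9  33.1  65. ]
 [ -7.2 -32.2  70.7]
 [  7.3 -33.9  67.9]]
tab tri [array([-98.2,  11. ,  42.9]), array([-96.5, -11.2,  46.1])]
tab target
t 2.6 tcp [ 591.8 -214.7  294.9] F [-0.1 -0.4 -0.4] open 85.0
shift u [ 0.025 -2.187  2.449]
turn u [ 0.002  0.392 -0.589]  shift after turn [ 0.054 -2.184  2.451]
```

```bash
sed -i 's/^    return np.concatenate(r)/    r.append([v[3]*2.0]); return np.concatenate(r)/' fit.py; python3 fit.py | grep -v '^\[\[-0\.[0-9]*, ' ; python3 -c "
from h import *
d=np.load('port.npz');T=cam('top');S=cam('side');print(proj(T,[d['port']+d['P']@np.array(p,float) for p in [(0,33,69),(0,-33,69),(-93,0,43)]]).round(1))"
```

```text
[ 5.8217e+02 -2.0970e+01  1.9000e+00 -9.2000e-01 -9.0000e-01  4.4670e+01
  4.4830e+01 -3.3000e-01  8.8600e+00]
port [583.8 -70.9  99.1] [[-0.027 -0.999  0.019]
 [ 0.819 -0.033 -0.573]
 [ 0.574  0.     0.819]]
wing tri, port frame [[ -6.3  32.7  67.9]
 [  6.9  32.2  61.9]
 [ -7.  -33.2  67.7]
 [  7.4 -34.8  64.8]]
tab tri [array([-98.2,   9.9,  39.9]), array([-96.4, -12.3,  43.1])]
tab target
t 2.6 tcp [ 591.8 -214.7  294.9] F [-0.1 -0.4 -0.4] open 85.0
shift u [ 0.052 -2.167  2.373]
turn u [ 0.002  0.383 -0.576]  shift after turn [ 0.081 -2.163  2.375]
[[296.5 180.7]
 [295.  155.4]
 [317.7 171.1]]
```

Call:
step_arm:
  steps:
    - [0.3,0,0,0,0,0.38,-0.58]
    - [0.3,0.01,-0.36,0.39,0,0,0]
    - [0.3,0.01,-0.36,0.39,0,0,0]
    - [0.3,0.01,-0.36,0.39,0,0,0]
    - [0.3,0.01,-0.36,0.39,0,0,0]
    - [0.3,0.01,-0.36,0.39,0,0,0]
    - [0.3,0.01,-0.36,0.39,0,0,0]
    - [0.3,0,0,0,0,0,0]
    - [0.3,0,0,0,0,0,0]

```text
time_s: 3.5
tcp_pos: [588.5, -234.4, 168.6]
orientation: [[-1.0, -0.024, -0.017], [-0.029, 0.819, 0.574], [0.0, 0.574, -0.819]]
force: [-0.7, 0.1, 0.3]
opening: 25.6
gripper_force: 0.0
```

```bash
python3 -c "
from h import *
d=np.load('port.npz');P=d['P']; todo(d['port']+P@[-93,0,37+53.9],goal(P))
im=optics.capture('wrist')[:,:,::-1]; cv2.imwrite('pics/w3.png',cv2.resize(im,(784,588)))"
```

```text
t 3.5 tcp [ 588.5 -234.4  168.6] F [-0.7  0.1  0.3] open 25.6
shift u [-0.016  0.027  1.496]
turn u [ 0.005  0.023 -0.04 ]  shift after turn [-0.019  0.027  1.496]
```

View pics/w3.png

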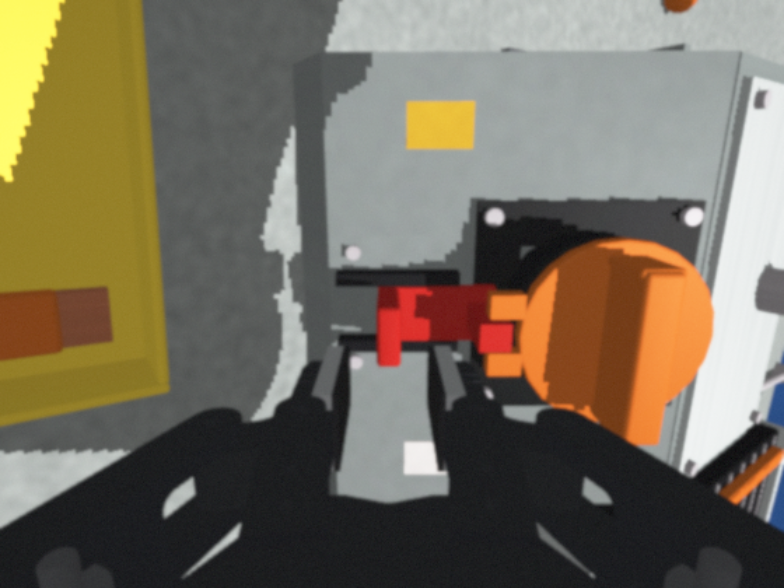

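The red tab (388,330) is centred between the fingers at (335/445,375). I'll descend and grip.

Call:
step_arm:
  steps:
    - [0.3,0,0,0.3,0,0,0]
    - [0.3,0,0,0.3,0,0,0]
    - [0.3,0,0,0.3,0,0,0]
    - [0.3,0,0,0.3,0,0,0]
    - [0.3,0,0,0.3,0,0,0]
    - [0.3,0,0,0,0,0,0]

```text
time_s: 4.15
tcp_pos: [587.0, -198.3, 117.7]
orientation: [[-1.0, -0.024, -0.019], [-0.03, 0.818, 0.575], [0.002, 0.575, -0.818]]
force: [1.0, -0.2, 0.5]
opening: 25.8
gripper_force: 0.0
```

Call:
step_arm:
  steps:
    - [0,0,0,0,0,0,0]
    - [0,0,0,0,0,0,0]
    - [0,0,0,0,0,0,0]
    - [0,0,0,0,0,0,0]
    - [0,0,0,0,0,0,0]

```text
time_s: 4.65
tcp_pos: [587.6, -200.0, 119.9]
orientation: [[-1.0, -0.024, -0.016], [-0.029, 0.819, 0.574], [-0.001, 0.574, -0.819]]
force: [-0.9, 0.3, -1.4]
opening: 8.7
gripper_force: 59.9
```

Call:
step_arm:
  steps:
    - [0,0,-0.1,0,0,0,0]
    - [0,0,-0.1,0,0,0,0]
    - [0,0,-0.1,0,0,0,0]
    - [0,0,-0.1,0,0,0,0]
    - [0,0,-0.04,0,0,0,0]
    - [0,0,0,0,0,0,0]
    - [0,0,0,0,0,0,0]

```text
time_s: 5.35
tcp_pos: [588.1, -213.9, 110.1]
orientation: [[-1.0, -0.025, -0.016], [-0.03, 0.818, 0.574], [-0.001, 0.574, -0.819]]
force: [-2.3, 4.7, 2.1]
opening: 8.9
gripper_force: 60.1
```

```bash
python3 -c "
from h import *
d=np.load('port.npz');P=d['P']; s=bot.state(); print(P.T@(s['tcp_pos']-d['port']), P.T@s['force'],s['opening'])"
```

```text
[-110.85066251    0.47167194   91.05246655] [ 5.10355684  2.10728876 -0.95386064] 8.929324821788112
```

Call:
step_arm:
  steps:
    - [0.3,0,0,0,0,0,0]
    - [0.3,0,0,0,0,0,0]
    - [0.3,0,0,0,0,0,0]
    - [0.3,0,0,-0.35,0,0,0]
    - [0.3,0,0,-0.35,0,0,0]
    - [0.3,0,0,-0.35,0,0,0]
    - [0.3,0,0,-0.4,0,0,0]
    - [0.3,0,0,-0.4,0,0,0]

```text
time_s: 6.15
tcp_pos: [589.3, -257.9, 172.1]
orientation: [[-1.0, -0.025, -0.015], [-0.029, 0.819, 0.573], [-0.002, 0.573, -0.819]]
force: [0.4, -0.0, 0.5]
opening: 25.6
gripper_force: 0.0
```

Call:
step_arm:
  steps:
    - [0.5,0,0.4,0,0,0,0]
    - [0.5,0,0.5,0,0,0,0]
    - [0.5,0,0.5,0,0,0,0]
    - [0.5,0,0.5,0,0,0,0]
    - [0.5,0,0.5,0,0,0,0]
    - [0.5,0,0.37,0,0,0,0]
    - [0.5,0,0,0,0,0,0]
    - [0.5,0,0,0,0,0,0]

```text
time_s: 6.95
tcp_pos: [586.5, -165.7, 234.1]
orientation: [[-1.0, -0.025, -0.017], [-0.03, 0.819, 0.573], [-0.001, 0.574, -0.819]]
force: [0.1, 0.2, -0.4]
opening: 42.4
gripper_force: 0.0
```

```bash
python3 -c "
from h import *
d=np.load('port.npz');P=d['P']; todo(d['port']+P@[0,0,63+53.9],goal(P))
W=cam('wrist');np.savez('w4.npz',K=W[0],r=W[1],t=W[2]); im=optics.capture('wrist')[:,:,::-1]; cv2.imwrite('pics/w4n.png',im)
im=cv2.resize(im,(784,588))
for p in proj(W,[d['port']+P@np.array(p,float) for p in [(-7,33,69),(7,33,69),(7,-33,69),(-7,-33,69),(-110,13,43),(0,0,69)]])*1.4: cv2.circle(im,tuple(int(round(x)) for x in p),2,(255,255,0),-1)
cv2.imwrite('pics/w4.png',im)"
```

```text
t 6.95 tcp [ 586.5 -165.7  234.1] F [ 0.1  0.2 -0.4] open 42.4
shift u [-0.009  0.005  1.201]
turn u [ 0.001  0.028 -0.025]  shift after turn [-0.012  0.005  1.201]
```

View pics/w4.png

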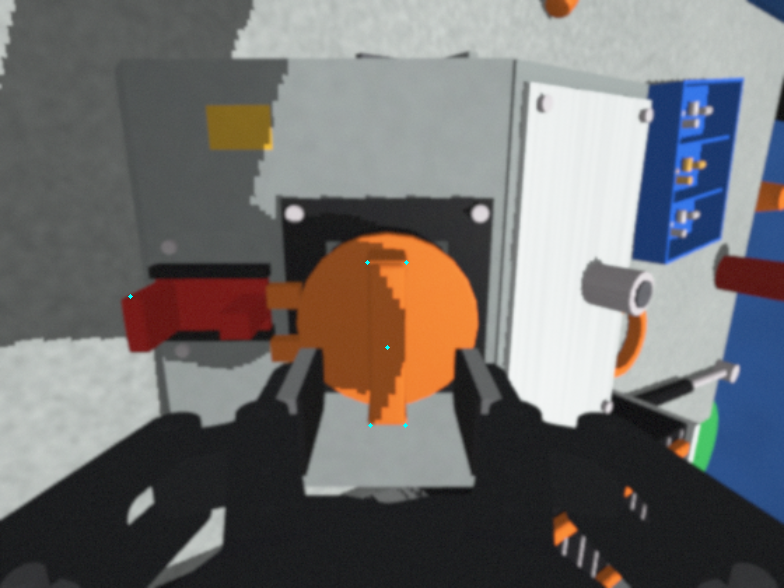

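Projected wing corners lie on the wing (367–406, 262–425), and the tongue is clear of the teeth with the tab at (130,296) as predicted. Next I'll descend and grip the wing.

Call:
step_arm:
  steps:
    - [0.5,0,0,0.25,0,0,0]
    - [0.5,0,0,0.25,0,0,0]
    - [0.5,0,0,0.25,0,0,0]
    - [0.5,0,0,0.25,0,0,0]
    - [0.5,0,0,0.2,0,0,0]
    - [0.5,0,0,0,0,0,0]
    - [0,0,0,0,0,0,0]
    - [0,0,0,0,0,0,0]
    - [0,0,0,0,0,0,0]
    - [0,0,0,0,0,0,0]

```text
time_s: 8.0
tcp_pos: [585.9, -139.0, 195.2]
orientation: [[-1.0, -0.025, -0.015], [-0.029, 0.819, 0.573], [-0.002, 0.573, -0.819]]
force: [1.1, -2.3, 1.9]
opening: 12.5
gripper_force: 61.7
```

```bash
cat > st.py <<'E'
from h import *
d=np.load('port.npz');P=d['P']; s=bot.state(); print(s['time_s'],"port xyz",(P.T@(s['tcp_pos']-d['port'])).round(1),"F",(P.T@s['force']).round(1),"M",(P.T@s['wrist_torque']).round(2),"open",round(s['opening'],1),round(s['gripper_force'],1))
print("rot from goal",R.from_matrix(goal(P).T@s['orientation']).as_rotvec(degrees=True).round(1),"j",s['joint_positions'].round(2))
E
python3 st.py
```

```text
8.0 port xyz [ -0.6   0.2 117.8] F [-0.8 -1.   2.9] M [-0.    1.75  0.03] open 12.5 61.7
rot from goal [ 0.  -0.2  0.1] j [-0.22  0.23  0.21 -0.59 -1.69 -1.35]
```

Call:
step_arm:
  steps:
    - [0,0,0,0.05,0,0,0]
    - [0,0,0,0.05,0,0,0]
    - [0,0,0,0.05,0,0,0]
    - [0,0,0,0.05,0,0,0]
    - [0,0,0,0.03,0,0,0]
    - [0,0,0,0,0,0,0]
    - [0,0,0,0,0,0,0]

```text
time_s: 8.7
tcp_pos: [585.7, -133.5, 187.4]
orientation: [[-1.0, -0.024, -0.016], [-0.029, 0.819, 0.573], [-0.001, 0.573, -0.819]]
force: [0.1, -5.5, 4.8]
opening: 12.6
gripper_force: 62.4
```

```bash
python3 st.py
```

```text
8.7 port xyz [ -0.6   0.2 108.3] F [-1.8  0.1  7.1] M [-0.08  2.09 -0.03] open 12.6 62.4
rot from goal [ 0.  -0.2  0.2] j [-0.21  0.23  0.19 -0.59 -1.67 -1.35]
```

Call:
step_arm:
  steps:
    - [0,0,0,0,0,0,-0.7]
    - [0,0,0,0,0,0,-0.7]
    - [0,0,0,0,0,0,-0.7]
    - [0,0,0,0,0,0,-0.7]
    - [0,0,0,0,0,0,-0.7]
    - [0,0,0,0,0,0,0]

```text
time_s: 9.3
tcp_pos: [585.7, -133.5, 187.4]
orientation: [[-0.945, -0.325, -0.016], [-0.275, 0.772, 0.573], [-0.174, 0.546, -0.819]]
force: [1.0, -5.3, 5.4]
opening: 12.5
gripper_force: 62.4
```

```bash
python3 st.py
```

```text
9.3 port xyz [ -0.7   0.2 108.2] F [-1.3 -0.8  7.5] M [-0.1   2.19  0.02] open 12.5 62.4
rot from goal [  0.1  -0.2 -17.4] j [-0.21  0.23  0.19 -0.59 -1.67 -1.05]
```

Turning freely with little torque. I'll go on to 72°, 10.9 units more.

Call:
step_arm:
  steps:
    - [0,0,0,0,0,0,-0.9]
    - [0,0,0,0,0,0,-0.9]
    - [0,0,0,0,0,0,-0.9]
    - [0,0,0,0,0,0,-0.9]
    - [0,0,0,0,0,0,-0.9]
    - [0,0,0,0,0,0,-0.9]
    - [0,0,0,0,0,0,-0.9]
    - [0,0,0,0,0,0,-0.9]
    - [0,0,0,0,0,0,-0.9]
    - [0,0,0,0,0,0,-0.9]

```text
time_s: 10.3
tcp_pos: [585.8, -133.5, 187.4]
orientation: [[-0.437, -0.899, -0.016], [-0.741, 0.35, 0.573], [-0.51, 0.262, -0.819]]
force: [-0.3, -5.3, 4.0]
opening: 12.9
gripper_force: 62.4
```

Call:
step_arm:
  steps:
    - [0,0,0,0,0,0,-0.9]
    - [0,0,0,0,0,0,-0.9]
    - [0,0,0,0,0,0,-0.1]
    - [0,0,0,0,0,0,0]
    - [0,0,0,0,0,0,0]

```text
time_s: 10.8
tcp_pos: [585.8, -133.4, 187.3]
orientation: [[-0.287, -0.958, -0.016], [-0.788, 0.226, 0.573], [-0.546, 0.177, -0.819]]
force: [1.1, -5.3, 4.6]
opening: 12.9
gripper_force: 62.4
```

```bash
python3 st.py
```

```text
10.8 port xyz [-6.000e-01  1.000e-01  1.081e+02] F [-1.7 -1.   6.8] M [-0.16  2.08  0.02] open 12.9 62.4
rot from goal [  0.1  -0.2 -71.8] j [-0.21  0.23  0.19 -0.6  -1.67 -0.1 ]
```

Released at 71.8°. Next I'll draw it out along port z, slowly at first.

Call:
step_arm:
  steps:
    - [0,0,0,-0.1,0,0,0]
    - [0,0,0,-0.15,0,0,0]
    - [0,0,0,-0.15,0,0,0]
    - [0,0,0,-0.2,0,0,0]
    - [0,0,0,-0.2,0,0,0]
    - [0,0,0,0,0,0,0]

```text
time_s: 11.4
tcp_pos: [586.1, -152.0, 213.9]
orientation: [[-0.286, -0.958, -0.016], [-0.788, 0.225, 0.573], [-0.546, 0.177, -0.819]]
force: [0.2, 1.3, -2.5]
opening: 13.0
gripper_force: 61.2
```

```bash
python3 st.py
```

```text
11.4 port xyz [ -0.6   0.4 140.5] F [-0.4 -0.2 -2.8] M [-0.03  2.14 -0.01] open 13.0 61.2
rot from goal [  0.1  -0.1 -71.8] j [-0.24  0.24  0.25 -0.6  -1.73 -0.1 ]
```

Call:
step_arm:
  steps:
    - [0,0,0,-0.4,0,0,0]
    - [0,0,0,-0.5,0,0,0]
    - [0,0,0,-0.5,0,0,0]
    - [0,0,0,-0.5,0,0,0]
    - [0,0,0,-0.5,0,0,0]
    - [0,0,0,-0.4,0,0,0]
    - [0,0,0,-0.2,0,0,0]
    - [0,0,0,0,0,0,0]

```text
time_s: 12.2
tcp_pos: [588.2, -220.7, 312.0]
orientation: [[-0.286, -0.958, -0.016], [-0.788, 0.226, 0.573], [-0.546, 0.176, -0.819]]
force: [-0.3, -0.3, -2.6]
opening: 13.1
gripper_force: 61.1
```

```bash
python3 st.py; python3 -c "
from h import *
O=bot.state()['orientation']; z=O[:,2]; t=np.array([0,0,-1.]); ax=np.cross(z,t); a=np.arctan2(np.linalg.norm(ax),z@t)
G=R.from_rotvec(ax/np.linalg.norm(ax)*a).as_matrix()@O; np.save('G.npy',G); todo([487,-319,200],G)"
```

```text
12.2 port xyz [ -0.6   0.6 260.4] F [-1.8  0.3 -2. ] M [0.04 2.11 0.  ] open 13.1 61.1
rot from goal [  0.1  -0.2 -71.8] j [-0.34  0.31  0.51 -0.61 -1.95 -0.13]
t 12.2 tcp [ 588.2 -220.7  312. ] F [-0.3 -0.3 -2.6] open 13.1
shift u [4.187 1.377 0.924]
turn u [2.148 6.664 0.   ]  shift after turn [3.069 1.737 2.8  ]
```

Call:
step_arm:
  steps:
    - [0,0,0,0,0.21,0.67,0]
    - [0,0,0,0,0.21,0.67,0]
    - [0,0,0,0,0.21,0.67,0]
    - [0,0,0,0,0.21,0.67,0]
    - [0,0,0,0,0.22,0.67,0]
    - [0,0,0,0,0.22,0.67,0]
    - [0,0,0,0,0.22,0.66,0]
    - [0,0,0,0,0.22,0.66,0]
    - [0,0,0,0,0.22,0.66,0]
    - [0,0,0,0,0.22,0.66,0]

```text
time_s: 13.2
tcp_pos: [588.0, -219.3, 310.1]
orientation: [[-0.279, -0.96, -0.001], [-0.96, 0.279, -0.001], [0.001, 0.001, -1.0]]
force: [-0.2, 0.1, -2.0]
opening: 12.9
gripper_force: 61.0
```

Call:
step_arm:
  steps:
    - [0,0.3,0.17,0,0,0,0]
    - [0,0.5,0.28,0,0,0,0]
    - [0,0.5,0.28,0,0,0,0]
    - [0,0.5,0.28,0.2,0,0,0]
    - [0,0.5,0.28,0.3,0,0,0]
    - [0,0.5,0.28,0.3,0,0,0]
    - [0,0.27,0.17,0.2,0,0,0]
    - [0,0,0,0,0,0,0]
    - [0,0,0,0,0,0,0]

```text
time_s: 14.1
tcp_pos: [486.5, -319.1, 271.7]
orientation: [[-0.281, -0.96, 0.001], [-0.96, 0.281, 0.001], [-0.001, -0.001, -1.0]]
force: [0.2, 0.2, -2.3]
opening: 13.0
gripper_force: 61.0
```

```bash
python3 -c "
from h import *
todo([487,-319,158],np.load('G.npy'))
a=optics.capture('wrist')[:,:,::-1];b=optics.capture('side')[:,:,::-1][130:240,220:400]; 
im=np.zeros((588,784,3),np.uint8); im[:420,:560]=a; im[420:,:]=0; b=cv2.resize(b,(275,168)); im[420:588,:275]=b; c=optics.capture('top')[:,:,::-1][140:260,320:420]; im[:240,584:784]=cv2.resize(c,(200,240)); cv2.imwrite('pics/w5.png',im)"
```

```text
t 14.1 tcp [ 486.5 -319.1  271.7] F [ 0.2  0.2 -2.3] open 13.0
shift u [-0.005 -0.01   2.842]
turn u [-0.008  0.009 -0.003]  shift after turn [-0.007 -0.012  2.842]
```

View pics/w5.png

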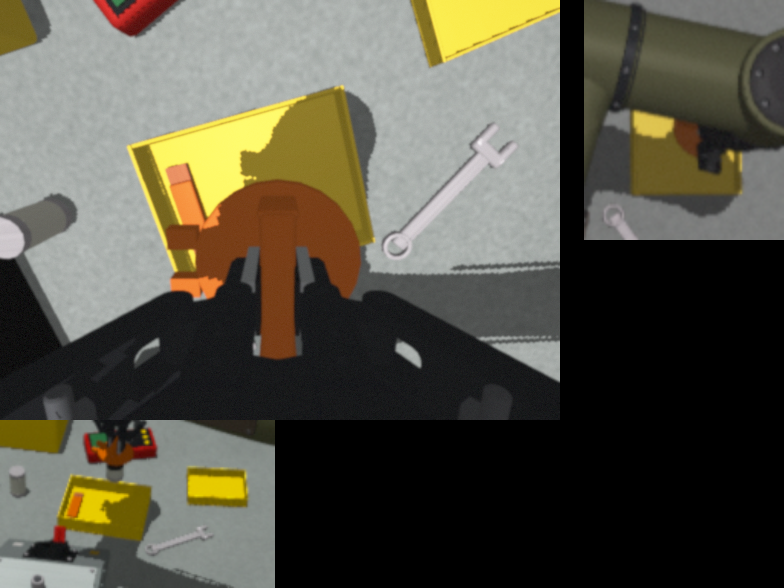

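Wrist view: the carrier is upright in the fingers, with the tray below (corners (130,147),(343,88),(372,242)) and the link clear at (185,195). I'll lower it.

Call:
step_arm:
  steps:
    - [0,0,0,0.3,0,0,0]
    - [0,0,0,0.4,0,0,0]
    - [0,0,0,0.4,0,0,0]
    - [0,0,0,0.4,0,0,0]
    - [0,0,0,0.4,0,0,0]
    - [0,0,0,0.3,0,0,0]
    - [0,0,0,0.3,0,0,0]
    - [0,0,0,0.2,0,0,0]
    - [0,0,0,0.05,0,0,0]
    - [0,0,0,0,0,0,0]

```text
time_s: 15.25
tcp_pos: [487.0, -318.8, 161.5]
orientation: [[-0.28, -0.96, 0.0], [-0.96, 0.28, 0.0], [-0.0, -0.0, -1.0]]
force: [-0.1, 0.3, -2.5]
opening: 12.8
gripper_force: 61.0
```

Call:
step_arm:
  steps:
    - [0,0,0,0.025,0,0,0]
    - [0,0,0,0.025,0,0,0]
    - [0,0,0,0.025,0,0,0]
    - [0,0,0,0,0,0,0]

```text
time_s: 15.65
tcp_pos: [487.0, -318.7, 158.5]
orientation: [[-0.28, -0.96, 0.001], [-0.96, 0.28, 0.0], [-0.0, -0.001, -1.0]]
force: [-0.3, 0.5, -2.8]
opening: 12.6
gripper_force: 61.0
```

Call:
step_arm:
  steps:
    - [0,0,0,0.025,0,0,0]
    - [0,0,0,0.025,0,0,0]
    - [0,0,0,0,0,0,0]

```text
time_s: 15.95
tcp_pos: [486.9, -318.6, 156.3]
orientation: [[-0.28, -0.96, 0.0], [-0.96, 0.28, 0.0], [-0.0, -0.0, -1.0]]
force: [-0.2, -0.6, -2.5]
opening: 12.7
gripper_force: 61.0
```

Call:
step_arm:
  steps:
    - [0,0,0,0.025,0,0,0]
    - [0,0,0,0,0,0,0]

```text
time_s: 16.15
tcp_pos: [486.9, -318.7, 155.3]
orientation: [[-0.28, -0.96, 0.0], [-0.96, 0.28, 0.0], [-0.0, -0.0, -1.0]]
force: [0.3, -0.2, -2.3]
opening: 12.7
gripper_force: 61.0
```

Call:
step_arm:
  steps:
    - [0,0,0,0.025,0,0,0]
    - [0,0,0,0,0,0,0]

```text
time_s: 16.35
tcp_pos: [486.9, -318.7, 154.3]
orientation: [[-0.28, -0.96, 0.0], [-0.96, 0.28, 0.0], [-0.0, -0.0, -1.0]]
force: [-0.7, 0.2, -0.8]
opening: 12.7
gripper_force: 61.0
```

Call:
step_arm:
  steps:
    - [0,0,0,0.025,0,0,0]
    - [0,0,0,0,0,0,0]

```text
time_s: 16.55
tcp_pos: [487.0, -318.8, 154.1]
orientation: [[-0.28, -0.96, 0.001], [-0.96, 0.28, -0.0], [0.0, -0.001, -1.0]]
force: [-1.9, 0.9, 1.3]
opening: 12.8
gripper_force: 61.6
```

Call:
step_arm:
  steps:
    - [0,0,0,0.025,0,0,0]
    - [0,0,0,0,0,0,0]

```text
time_s: 16.75
tcp_pos: [487.1, -318.9, 154.1]
orientation: [[-0.28, -0.96, 0.001], [-0.96, 0.28, -0.001], [0.0, -0.002, -1.0]]
force: [-2.5, 2.0, 6.0]
opening: 13.2
gripper_force: 62.3
```

Contact with the floor at TCP z = 154. I'll back off 2 mm of command, then release and rise.

Call:
step_arm:
  steps:
    - [0,0,0,-0.04,0,0,0]
    - [0,0,0,0,0,0,0]
    - [0.15,0,0,0,0,0,0]
    - [0.3,0,0,0,0,0,0]
    - [0.5,0,0,0,0,0,0]
    - [0.5,0,0,0,0,0,0]
    - [0.5,0,0,0,0,0,0]

```text
time_s: 17.45
tcp_pos: [487.0, -318.7, 154.1]
orientation: [[-0.28, -0.96, 0.001], [-0.96, 0.28, 0.0], [-0.0, -0.001, -1.0]]
force: [0.2, 0.5, -0.4]
opening: 42.8
gripper_force: 0.0
```

Call:
step_arm:
  steps:
    - [0.5,0,0,-0.2,0,0,0]
    - [0.5,0,0,-0.3,0,0,0]
    - [0.5,0,0,-0.4,0,0,0]
    - [0.5,0,0,-0.5,0,0,0]
    - [0.5,0,0,-0.5,0,0,0]
    - [0.5,0,0,-0.5,0,0,0]
    - [0.5,0,0,-0.4,0,0,0]
    - [0.5,0,0,-0.2,0,0,0]
    - [0.5,0,0,0,0,0,0]
    - [0.5,0,0,0,0,0,0]

```text
time_s: 18.45
tcp_pos: [486.8, -318.5, 273.3]
orientation: [[-0.28, -0.96, -0.0], [-0.96, 0.28, 0.001], [-0.001, 0.001, -1.0]]
force: [-0.0, -0.3, -1.0]
opening: 42.8
gripper_force: 0.0
```

```bash
python3 -c "
from h import *
todo([487,-319,158])
a=optics.capture('wrist')[:,:,::-1];b=optics.capture('side')[:,:,::-1][130:250,190:400] 
im=np.zeros((588,784,3),np.uint8); im[:420,:560]=a; im[420:588,:294]=cv2.resize(b,(294,168),interpolation=cv2.INTER_CUBIC); cv2.imwrite('pics/w6.png',im)"
```

```text
t 18.45 tcp [ 486.8 -318.5  273.3] F [-0.  -0.3 -1. ] open 42.8
shift u [ 0.012 -0.009  2.883]
```

View pics/w6.png

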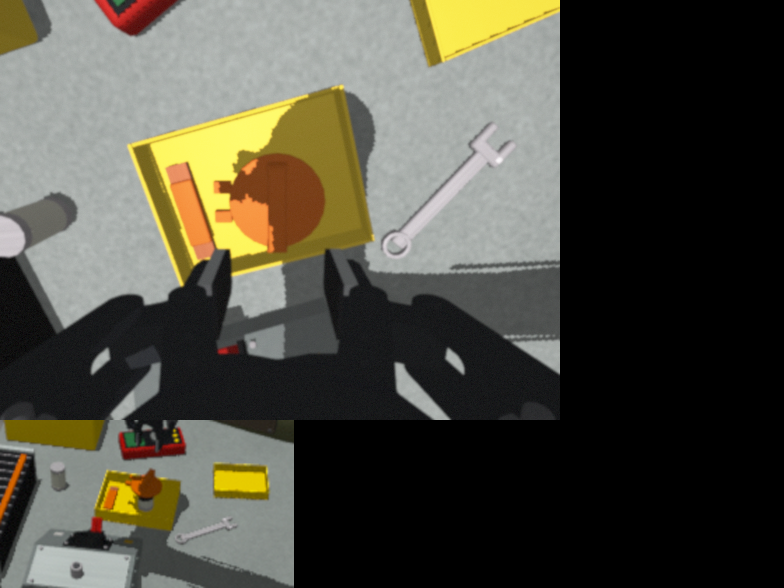

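The carrier stands upright in the tray at wrist (277,200), clear of the link at (190,210). The arm is clear, so I'm handing in.

```bash
python3 -c "
from plant import job_done
print(job_done())"
```

```text
the job is handed in; nothing more can be done
None
```

The lock is slid clear and the fuse carrier has been released, drawn out and left standing upright in the yellow tray; I handed the job in at about 18.5 s, and no verdict came back.

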